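Close a split clamping block over a pen barrel and hold it pressed

ROBOT

A 7-joint arm with a two-finger parallel gripper is mounted at the origin on a cart in front of the work surface, level with it; the furniture and walls round the work are solid. World frame = base frame: x ahead of the robot, y to its left, z up, the work surface at z = 0. Lengths are in mm, angles in rad, forces in N, time in s.
With the tool pointing down it reaches from about 350 to 900 mm from the base axis. Payload 19.9 kg.
Tool frame: the origin (TCP) lies at the very end of the fingers, on their centre line; the grasp point (between the pads) lies 19 mm behind it; z points along the fingers, y is the line along which they close (so a half turn about z gives the same grasp; the last joint's range is limited). The gripper opens to 85 mm and grips with 20 to 120 N. Pads are 22 mm wide; open, the fingers measure 114 mm over their backs; the gripper's body (76 mm by 85 mm) begins 54 mm behind the grasp point. The pads swing forward as they close: fully open they stand 13 mm farther back than shut.
Start: joints at [1.127, 0.417, -0.01, 1.614, 0.005, 1.111, -0.053], TCP at [244.988, -574.96, 198.26] pointing down, gripper open.
Joint ranges: [-2.81, 2.81], [-0.39, 2.02], [-1.27, 1.25], [0.06, 2.57], [-1.19, 4.33], [0.19, 2], [-2.82, 2.82]. Speed limits (rad/s): [1.89, 1.89, 2.39, 2.39, 3.01, 3.01, 3.01].

INTERFACE

Orientations are given as a unit quaternion [x, y, z, w].
In Python, from workcell import arm gives the robot as it stands.
- The arm moves only by the tool move_arm, never from a script. Its argument "moves" is a list of rows, each an object with "offset": the shift along the world's x, y, z in mm, a list of three; "rot": the turn, a rotation vector about the world's x, y, z in rad, a list of three. A call has 1 to 8 rows; each row shifts and turns the commanded pose from where the row before left it; what a row does not reach is not made up. A row lasts 1/8 s, in which the tool goes at most 62.5 mm and 10.7 degrees, less where a joint would pass 70% of its speed; a pose out of reach is approached as far as the arm can. A call is refused whole if a number of a shift passes 62.5 or a number of a turn 0.188, either way. A call with a gripper value outside its range is refused whole. "claw" is the finger opening in mm, from 0 to 85.4, set as the call begins (left out, the last holds). The fingers move at their own pace and stop on an object; the grip force is fixed at half the most. Time passes only in rows, so rows that do not move let the fingers close. It gives the time, the measured TCP pose, the force, the opening and the grip force at its end, in the units of the state.
- arm.state(): the state, without advancing time (a new reading comes with each control period).
- arm.get_image(name): name is "scene" or "top"; returns a dict with "img" (400x640x3 uint8, red, green, blue), "z_map" (400x640 float32, mm along the optical axis (not along the pixel's ray), 0 where there is no reading), "vertical_fov" (degrees; the focal length in pixels is half the picture's height over the tangent of half this angle, whatever the lens; pixels are square), "cx", "cy" (the principal point, pixels), "pose" (4x4, takes a point from camera to world coordinates). Camera axes: x right, y down, z forward; pixel columns grow to the right and rows downward; lengths in mm; the calibration is good to about 2 mm. A picture is of the moment at which its call begins.
- arm.hand_in(): hands the job in; it is judged then, once.
The state is a dict: "time_s": time; "joints": joint angles; "dq": joint speeds; "joint_efforts": joint torques, N m; "tcp_pos": TCP position; "orientation": TCP orientation; "force": force on the tool from outside, world axes, zero at the start; "ft_torque": the same for the moment, N m; "finger_gap": opening from 0.0 (shut) to 1.0 (fully open); "gripper_force": force on a finger pad.
Only numpy, scipy, OpenCV 4.12 (cv2) and the standard library are available. Lean on these libraries where they do the work, as an engineer would, in place of code of your own. Each camera call takes 0.05 s, during which the arm holds its last target. There are 200 camera calls.

TASK

Take the red pen barrel out of its wooden stand and lay it on its side in the groove of the pale lower half of the clamping block, with neither end sticking out, and let go of it. Then set the dark upper half on the two steel dowels until it sits flush on the lower half, press it down firmly (about 10 N or more) and finish while still holding the pair pressed together; do not let go at the end. Leave the glue bottle, the wax tin and the sanding block that stand just behind the block where they are.

Things in the scene. Friction and masses are not known exactly. Their poses are not given: they have to be found in the camera images.
- jig: Lower half of a split clamping block, pale beech, 84 (x) x 130 (y) mm, on a plywood foot 116 x 170 x 10 mm; fixed, never moves. Origin: centre of the foot's underside, on the table; z up, y along the groove. Its flat split face is 40 mm above the table. The middle, y -25 to +25 mm, is cut 14 mm below the split face over the full width, open at both sides: room for fingers under the barrel.
- jig_split (a point): Middle of the groove at the height of the split face (40 mm above the table), axes as jig. The groove is a 90 degree V along y, 19 mm wide at the split face, in the two raised end parts only (25 to 65 mm from the middle). A barrel lying in it has its axis 6 mm above this point and its top 17 mm above.
- dowel_a (a point): Tip of one upright steel dowel of the lower half, 8 mm thick, 24 mm tall above the split face, last 6 mm tapered; at x +28, y -52 mm from jig_split.
- dowel_b (a point): Tip of the other dowel, same size; at x -28, y +52 mm from jig_split.
- cap: Upper half, dark walnut, 84 (x) x 130 (y) x 28 mm, about 0.2 kg, loose, starts right way up on the table. Origin: centre of its flat underside; z up, y along its length; closed, it lies at jig_split. Two 11 mm through bores at x +28, y -52 and x -28, y +52 mm fit the dowels either way round (half turn). A channel below, 28 mm wide, 20 deep, along y, clears the barrel.
- cap_rib (a point): Centre of the top of the upper half's pale grip rib, 50 mm above its underside: rib 18 mm wide (x), 70 mm long (y), 22 mm high; grip across it. Axes as cap.
- stand: Wooden block 64 x 64 x 22 mm with a round hole 25 mm wide and 12 mm deep in the middle of its top; fixed to the table, does not move. Origin: centre of the underside, z up.
- barrel: Turned pen barrel, a red round rod with two brass bands, 22 mm thick, 100 mm long, about 0.06 kg, loose. It starts upright in the stand's hole, its foot 10 mm above the table. Origin: centre of its foot end; its z axis runs along the rod.
- barrel_mid (a point): Centre of the barrel, half way along its axis (50 mm from either end); starts 60 mm above the table. Axes as barrel.
- glue_bottle: White glue bottle with an orange nozzle, 47 mm wide, 126 mm tall, upright; bystander. Origin: centre of its underside.
- wax_tin: Round tin with a dark red lid, 67 mm wide, 22 mm high; bystander. Origin: centre of its underside.
- sanding_block: Brown cork sanding block, 56 x 92 x 27 mm; bystander. Origin: centre of its underside.
Things that resemble listed ones, but are neither listed nor needed, are in the scene too. What is shaped like the barrel but blue is not meant.

How it is judged:
By the outcome, as a careful person would: the job done as asked, in the order asked, and still so for the second after the job is handed in, while the arm keeps its last pose, push and grip.
It also fails if it takes over 54 s, if anything falls off the work surface, if the arm or the gripper's body presses on something with over 40 N, if the wrist force passes 120 N, or if a joint passes its speed limit or range.

## Working session

There is one attempt and no reset: what is moved stays moved. The work goes in short steps, Python scripts to look and compute and a tool call to move; the robot and the scene stay as the last step left them, time stands still between calls to the robot, and variables do not carry over. Pictures are saved under pics/ and viewed, at most 10 in all, crops included, and the job is handed in when it is done.

Besides the shell and the picture viewer there is one more tool, called after "Call:" as name([rows], argument=value, ...), one row to a line, values as JSON. move_arm: Moves the arm, as the interface text tells. Its arguments: {"type":"object","properties":{"moves":{"type":"array","items":{"type":"object","properties":{"offset":{"type":"array","items":{"type":"number"}},"rot":{"type":"array","items":{"type":"number"}}}}},"claw":{"type":"number"}},"required":["moves"]}

```bash
mkdir -p pics; cat > h.py <<'E'
import numpy as np, cv2
from workcell import arm
def grab(n):
    d=arm.get_image(n); H=d["img"].shape[0]
    f=H/2/np.tan(np.radians(d["vertical_fov"])/2)
    v,u=np.mgrid[:H,:d["img"].shape[1]]; z=d["z_map"]
    P=np.stack([(u-d["cx"])/f*z,(v-d["cy"])/f*z,z],-1)
    M=np.array(d["pose"]); W=P@M[:3,:3].T+M[:3,3]; W[z==0]=np.nan
    return d["img"],W,M,f
E
python3 - <<'E'
from h import *
for n in("scene","top"):
    i,W,M,f=grab(n); cv2.imwrite(f"pics/{n}0.png",i[...,::-1]); np.savez(f"{n}0.npz",i=i,W=W); print(n,M.round(2).tolist(),f)
s=arm.state(); print({k:np.round(v,3).tolist() for k,v in s.items()})
E
```

```text
scene [[-0.77, -0.41, 0.49, 67.09], [-0.64, 0.49, -0.59, 702.7], [-0.01, -0.77, -0.64, 787.46], [0.0, 0.0, 0.0, 1.0]] 413.1530186910668
top [[-0.01, -0.99, 0.16, 414.2], [-1.0, 0.01, -0.0, 29.56], [-0.0, -0.16, -0.99, 1193.94], [0.0, 0.0, 0.0, 1.0]] 442.59185791242817
{'time_s': 0.1, 'joints': [1.126, 0.418, -0.01, 1.614, 0.005, 1.111, -0.053], 'dq': [0.001, -0.002, 0.002, -0.002, 0.002, 0.0, -0.001], 'joint_efforts': [0.001, -86.582, 0.68, -43.563, 0.019, 0.005, 0.0], 'tcp_pos': [244.868, -574.626, 197.698], 'orientation': [0.98, 0.2, -0.0, -0.001], 'force': [0.135, 0.781, -0.076], 'ft_torque': [0.014, 0.007, -0.025], 'gripper_force': 0.0, 'finger_gap': 1.0}
```

View pics/scene0.png

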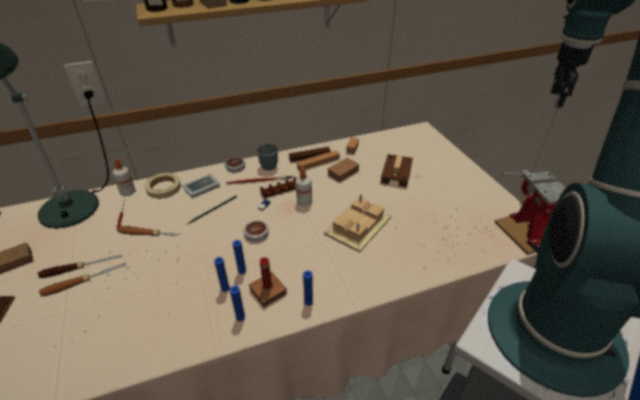

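View pics/top0.png

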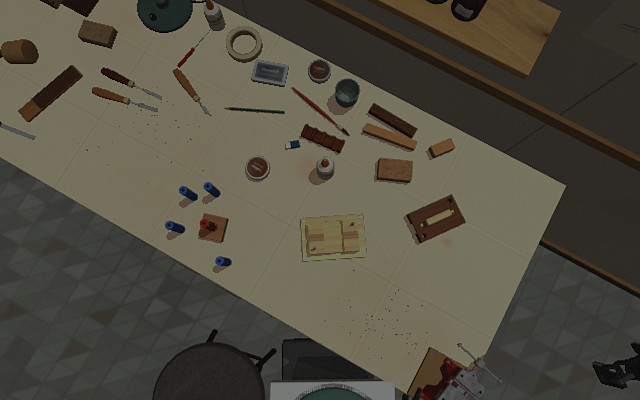

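The red barrel is in its stand at about (207,226) in the top view. The jig is at (333,238) and the cap at (436,217). The glue bottle is at (325,168), the tin at (257,168) and the sanding block at (394,170). Blue decoys surround the stand.

```bash
python3 - <<'E'
from h import *
T=np.load("top0.npz");S=np.load("scene0.npz")
W=T["W"];i=T["i"]
for n,(u,v) in dict(bar=(207,224),stand=(222,236),jig=(333,238),cap=(436,217),glue=(325,165),tin=(257,168),sand=(394,170),b1=(185,190),b2=(208,186),b3=(170,226),b4=(219,260)).items(): print(n,W[v,u].round(1))
# table height
print("table z",np.nanmedian(W[280:320,300:360,2]),np.nanmedian(W[225:230,385:395,2]))
Ws=S["W"]; print("scene table",np.nanmedian(Ws[250:270,330:370,2]))
def rect(W,c,r,lo,hi):
    m=(np.hypot(W[...,0]-c[0],W[...,1]-c[1])<r)&(W[...,2]>lo)&(W[...,2]<hi)
    p=W[m][:,:2].astype(np.float32); return len(p),cv2.minAreaRect(p),np.nanmedian(W[m][:,2]).round(1)
for nm,w in(("top",W),("scene",Ws)):
    print(nm,"jig foot",rect(w,W[238,333][:2],115,5,60)); print("jig block",rect(w,W[238,333][:2],110,34,46))
    print("cap",rect(w,W[217,436][:2],100,18,60)); print("rib",rect(w,W[217,436][:2],80,42,60))
    print("bar",rect(w,W[224,207][:2],30,90,125)); print("stand",rect(w,W[224,207][:2],55,14,30))
big=cv2.resize(i[170:290,290:480],None,fx=4,fy=4,interpolation=cv2.INTER_CUBIC)
cv2.imwrite("pics/c1.png",np.clip(big[...,::-1]*1.5,0,255))
E
```

```text
bar [546.9 304.1 108.1]
stand [524.5 284.3  25.6]
jig [515.4  -9.   29.4]
cap [ 565.1 -277.4   50.7]
glue [693.   10.7 108.9]
tin [707.8 193.6  27.1]
sand [ 696.8 -176.5   31.4]
b1 [635.5 365.3  96.2]
b2 [643.8 305.9 102.1]
b3 [543.7 397.3 102.1]
b4 [458.5 273.7 101.5]
table z 1.0204157793418744 0.5675528484298411
scene table -0.14001068316952114
top jig foot (2853, ((512.32177734375, -10.481307983398438), (217.4736785888672, 219.4963836669922), 61.40081787109375), np.float64(25.6))
jig block (905, ((520.1873779296875, -9.382591247558594), (84.29052734375, 130.20550537109375), 3.400632858276367), np.float64(40.6))
cap (1541, ((566.6547241210938, -285.05865478515625), (83.97311401367188, 131.83193969726562), 23.4061222076416), np.float64(29.5))
rib (190, ((566.3495483398438, -284.4180908203125), (17.91908836364746, 70.18610382080078), 23.447275161743164), np.float64(50.7))
bar (75, ((549.2438354492188, 310.9888916015625), (20.521202087402344, 19.869022369384766), 88.59706115722656), np.float64(110.3))
stand (468, ((550.1862182617188, 311.3830871582031), (64.77032470703125, 64.25392913
[... 262 characters left out ...]
0156, 134.3780975341797), 3.089034080505371), np.float64(39.6))
cap (699, ((565.323486328125, -283.37664794921875), (84.02301025390625, 137.09982299804688), 23.3437442779541), np.float64(28.4))
rib (81, ((564.4542846679688, -281.8330078125), (17.939319610595703, 69.57930755615234), 22.939558029174805), np.float64(49.2))
bar (116, ((547.958740234375, 313.5069885253906), (20.823265075683594, 21.84640884399414), 9.928179740905762), np.float64(107.7))
stand (565, ((548.6471557617188, 313.1891174316406), (64.88257598876953, 67.04094696044922), 77.62991333007812), np.float64(21.6))[ WARN:0@0.937] global loadsave.cpp:1063 imwrite_ Unsupported depth image for selected encoder is fallbacked to CV_8U.
```

View pics/c1.png

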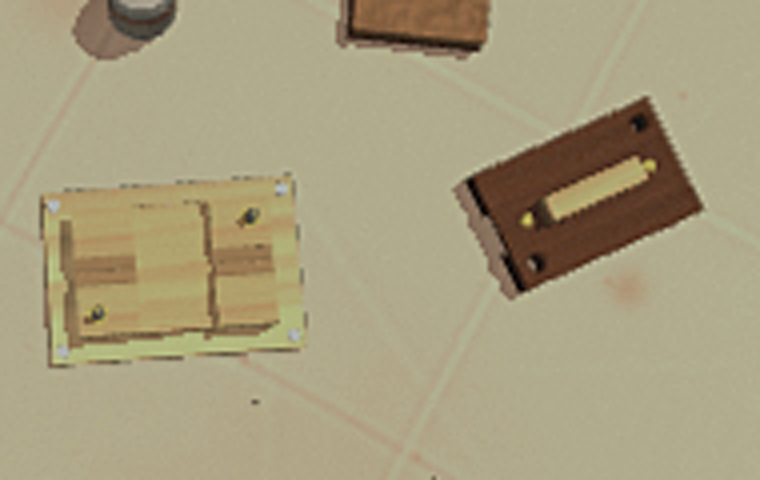

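Call:
move_arm([
  {"offset": [20,45,18],"rot": [0,0,0.146]},
  {"offset": [20,45,18],"rot": [0,0,0.146]},
  {"offset": [20,45,18],"rot": [0,0,0.146]},
  {"offset": [20,45,18],"rot": [0,0,0.146]},
  {"offset": [20,45,18],"rot": [0,0,0.146]},
  {"offset": [20,45,18],"rot": [0,0,0.146]},
  {"offset": [20,45,18],"rot": [0,0,0.146]},
  {"offset": [20,45,18],"rot": [0,0,0.146]},
], claw=60)

```text
time_s: 1.1
tcp_pos: [405.2, -213.4, 342.7]
orientation: [0.705, 0.709, -0.0, -0.0]
force: [0.5, -0.1, 0.4]
finger_gap: 0.702
gripper_force: 0.0
```

Call:
move_arm([
  {"offset": [15,45,0]},
  {"offset": [15,45,0]},
  {"offset": [15,45,0]},
  {"offset": [15,45,0]},
  {"offset": [15,45,0],"rot": [0.15,0,0]},
  {"offset": [15,45,0],"rot": [0.15,0,0]},
  {"offset": [15,45,0],"rot": [0.15,0,0]},
  {"offset": [15,45,0],"rot": [0.15,0,0]},
])

```text
validation failed for argument at $.mo...
```

```bash
python3 -c "
from h import *
from scipy.spatial.transform import Rotation as R
s=arm.state(); print(s['time_s'],np.round(s['joints'],2),np.round(s['tcp_pos'],1)); print(R.from_quat(s['orientation']).as_matrix().round(3))"
```

```text
1.1 [ 0.81  0.01 -0.39  1.79  0.    1.34  0.42] [ 405.2 -213.4  342.7]
[[-0.005  1.    -0.   ]
 [ 1.     0.005 -0.   ]
 [-0.    -0.    -1.   ]]
```

Call:
move_arm([
  {"offset": [12,45,0],"rot": [0,0,0]},
  {"offset": [12,45,0],"rot": [0,0,0]},
  {"offset": [12,45,0],"rot": [0,0,0]},
  {"offset": [12,45,0],"rot": [0,0,0]},
  {"offset": [12,45,0],"rot": [0.15,0,0]},
  {"offset": [12,45,0],"rot": [0.15,0,0]},
  {"offset": [12,45,0],"rot": [0.15,0,0]},
  {"offset": [12,45,0],"rot": [0.15,0,0]},
])

```text
time_s: 2.1
tcp_pos: [501.5, 146.2, 342.6]
orientation: [0.675, 0.675, 0.211, -0.21]
force: [-0.0, 0.7, -0.9]
finger_gap: 0.706
gripper_force: 0.0
```

```bash
cat > st.py <<'E'
from h import *
from scipy.spatial.transform import Rotation as R
s=arm.state(); print(round(s['time_s'],2),np.round(s['joints'],2),np.round(s['tcp_pos'],1),np.round(s['force'],1),s['finger_gap'],s['gripper_force']); print(R.from_quat(s['orientation']).as_matrix().round(3))
E
python3 st.py
```

```text
2.1 [ 0.61  0.17 -0.64  1.78 -0.53  1.25  0.15] [501.5 146.2 342.6] [-0.   0.7 -0.9] 0.7056022593504047 0.0
[[ 0.     1.     0.001]
 [ 0.823 -0.001  0.568]
 [ 0.568  0.    -0.823]]
```

Call:
move_arm([
  {"offset": [12,15,-20],"rot": [0.134,0,0]},
  {"offset": [12,15,-20],"rot": [0.134,0,0]},
  {"offset": [12,15,-20],"rot": [0.134,0,0]},
  {"offset": [11,15,-20],"rot": [0.132,0,0]},
  {"offset": [0,0,-30],"rot": [0,0,0]},
  {"offset": [0,0,-30],"rot": [0,0,0]},
  {"offset": [0,0,-30],"rot": [0,0,0]},
  {"offset": [0,0,0],"rot": [0,0,0]},
])

```text
time_s: 3.1
tcp_pos: [547.3, 205.0, 170.9]
orientation: [0.597, 0.596, 0.379, -0.381]
force: [-0.4, -0.0, 0.1]
finger_gap: 0.704
gripper_force: 0.0
```

```bash
python3 st.py
```

```text
3.1 [ 0.65  0.72 -0.68  1.9  -0.88  0.99  0.72] [547.3 205.  170.9] [-0.4 -0.   0.1] 0.7037348394741346 0.0
[[ 0.003  1.    -0.001]
 [ 0.422 -0.     0.907]
 [ 0.907 -0.003 -0.422]]
```

Call:
move_arm([
  {"offset": [1.5,0,-27],"rot": [0,0,0]},
  {"offset": [0,0,-27],"rot": [0,0,0]},
  {"offset": [0,0,-27],"rot": [0,0,0]},
  {"offset": [0,0,-27],"rot": [0,0,0]},
  {"offset": [0,25,0],"rot": [0,0,0]},
  {"offset": [0,25,0],"rot": [0,0,0]},
  {"offset": [0,20,0],"rot": [0,0,0]},
  {"offset": [0,0,0],"rot": [0,0,0]},
])

```text
time_s: 4.1
tcp_pos: [549.3, 276.4, 65.3]
orientation: [0.596, 0.597, 0.38, -0.38]
force: [0.3, -0.8, -0.5]
finger_gap: 0.703
gripper_force: 0.0
```

```bash
python3 st.py; python3 - <<'E'
from h import *
a=grab("top")[0][150:280,150:330]; b=grab("scene")[0][190:340,180:360]
cv2.imwrite("pics/g1.png",np.vstack([cv2.resize(x,(480,360) if k else (480,300),interpolation=cv2.INTER_CUBIC)[:300] for k,x in enumerate((a,b))])[...,::-1])
E
```

```text
4.1 [ 0.54  0.94 -0.69  1.91 -0.93  0.77  0.86] [549.3 276.4  65.3] [ 0.3 -0.8 -0.5] 0.7033820145232885 0.0
[[-0.002  1.    -0.001]
 [ 0.422  0.002  0.906]
 [ 0.906  0.001 -0.422]]
```

View pics/g1.png

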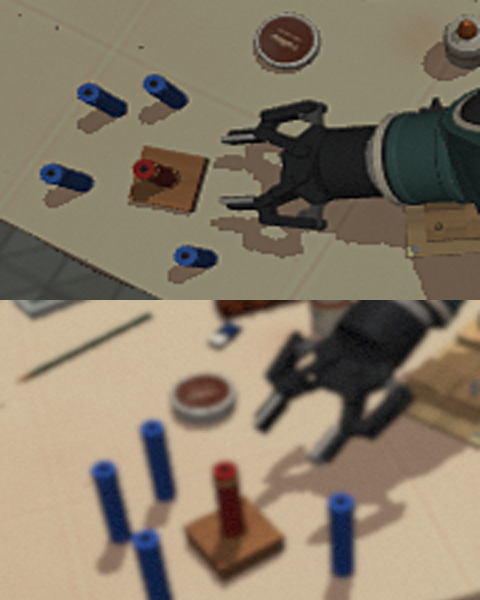

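The fingers straddle the barrel line (row ~170 in the upper crop) and clear the blue rod at (197,257). I'll advance and grip.

Call:
move_arm([
  {"offset": [0,16,-1],"rot": [0,0,0]},
  {"offset": [0,16,-1],"rot": [0,0,0]},
  {"offset": [0,15.5,0],"rot": [0,0,0]},
  {"offset": [0,0,0],"rot": [0,0,0]},
])

```text
time_s: 4.7
tcp_pos: [548.7, 324.2, 62.6]
orientation: [0.596, 0.597, 0.38, -0.381]
force: [-0.3, -0.0, -0.0]
finger_gap: 0.7
gripper_force: 0.0
```

Call:
move_arm([
  {"offset": [0,0,0],"rot": [0,0,0]},
  {"offset": [0,0,0],"rot": [0,0,0]},
  {"offset": [0,0,0],"rot": [0,0,0]},
  {"offset": [0,0,0],"rot": [0,0,0]},
  {"offset": [0,0,0],"rot": [0,0,0]},
  {"offset": [0,0,0],"rot": [0,0,0]},
], claw=10)

```text
time_s: 5.45
tcp_pos: [549.5, 322.5, 62.3]
orientation: [0.596, 0.596, 0.38, -0.38]
force: [0.2, -0.8, -0.4]
finger_gap: 0.117
gripper_force: 0.0
```

```bash
python3 st.py
```

```text
5.45 [ 0.49  0.96 -0.73  1.91 -0.98  0.69  0.87] [549.5 322.5  62.3] [ 0.2 -0.8 -0.4] 0.11716545685653007 0.0
[[ 0.     1.    -0.   ]
 [ 0.423  0.     0.906]
 [ 0.906 -0.    -0.423]]
```

```bash
python3 - <<'E'
from h import *
a,W,_,_=grab("top"); a=a[170:290,150:310]; b=grab("scene")[0][200:330,190:350]
cv2.imwrite("pics/g2.png",np.hstack([cv2.resize(x,(390,390),interpolation=cv2.INTER_CUBIC) for x in (a,b)])[...,::-1])
E
```

```text
(no output)
```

View pics/g2.png

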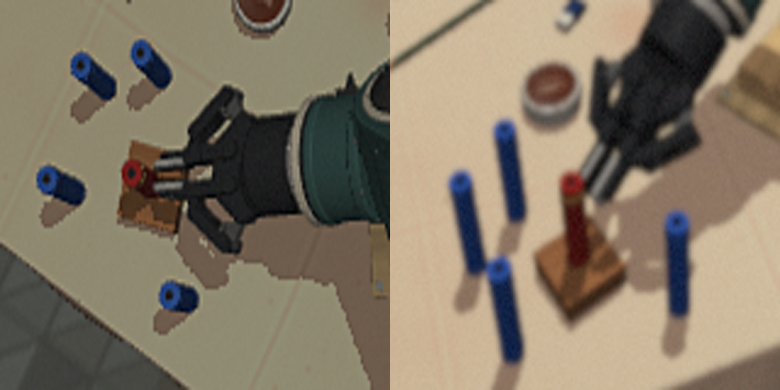

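The barrel still stands upright, but the fingers have closed just short of it (tips at about (155,175) in the left crop). I'll measure the tip position.

```bash
cat > bar.py <<'E'
from h import *
def run(n,c=(549,312)):
    i,W,_,_=grab(n); I=i.astype(int)
    near=np.hypot(W[...,0]-c[0],W[...,1]-c[1])<60
    red=near&(I[...,0]>1.8*I[...,1])&(I[...,0]>1.8*I[...,2])&(W[...,2]>28)
    for lo in range(30,120,15):
        p=W[red&(W[...,2]>=lo)&(W[...,2]<lo+15)]
        if len(p)>5: print(n,"red z",lo,len(p),p.mean(0).round(1),p.min(0).round(0),p.max(0).round(0))
    g=near&(W[...,2]>40)&(I.max(-1)-I.min(-1)<25)
    p=W[g]
    if len(p): q=p[p[:,1]>np.percentile(p[:,1],95)]; print(n,"grey tip",len(p),q.mean(0).round(1),q.max(0).round(1))
if __name__=="__main__": run("top");run("scene")
E
python3 bar.py
```

```text
top red z 45 9 [547.4 304.6  52.8] [540. 301.  45.] [556. 311.  60.]
top red z 60 12 [546.8 302.5  68.3] [539. 286.  61.] [556. 313.  74.]
top red z 75 12 [545.3 304.2  82. ] [539. 301.  75.] [553. 312.  89.]
top red z 90 6 [547.5 302.   95. ] [541. 300.  92.] [554. 305. 103.]
top red z 105 56 [549.3 311.2 110.8] [539. 301. 105.] [559. 321. 115.]
top grey tip 178 [550.5 305.7  88.9] [557.  313.8 114.3]
scene red z 30 39 [542.5 317.6  37.3] [538. 303.  30.] [550. 324.  45.]
scene red z 45 37 [542.3 316.9  52.8] [538. 305.  45.] [550. 324.  60.]
scene red z 60 35 [541.  317.2  67.6] [537. 305.  60.] [547. 324.  75.]
scene red z 75 36 [543.5 313.   83.5] [537. 289.  75.] [561. 323.  90.]
scene red z 90 16 [541.7 319.   93.7] [537. 314.  90.] [545. 323.  97.]
scene red z 105 58 [546.6 313.  109.5] [538. 302. 105.] [557. 323. 112.]
scene grey tip 300 [539.9 292.   86.3] [544.8 295.2  91.1]
```

```bash
cat > tip.py <<'E'
from h import *
from scipy.spatial.transform import Rotation as R
for n in("top","scene"):
    i,W,_,_=grab(n); I=i.astype(int); s=arm.state()
    L=(W-np.array(s["tcp_pos"]))@R.from_quat(s["orientation"]).as_matrix()
    grey=(I.max(-1)-I.min(-1)<28)&(abs(L[...,1])<60)&(abs(L[...,0])<30)
    for lo in range(-80,40,8):
        p=L[grey&(L[...,2]>=lo)&(L[...,2]<lo+8)]
        if len(p)>3: print(n,lo,len(p),"mean",p.mean(0).round(1),"min",p.min(0).round(0),"max",p.max(0).round(0))
E
python3 tip.py
```

```text
top -80 40 mean [ 10.    3.6 -77.1] min [ -5. -23. -80.] max [ 15.  35. -72.]
top -72 33 mean [  8.6  -0.9 -68.3] min [ -3. -17. -72.] max [ 16.  18. -64.]
top -64 29 mean [  9.3   1.5 -60.4] min [  4. -17. -64.] max [ 17.  19. -57.]
top -56 35 mean [  9.    1.  -51.9] min [ -2. -18. -56.] max [ 14.  19. -48.]
top -48 29 mean [  7.8  -0.1 -43.8] min [ -5. -18. -48.] max [ 15.  17. -40.]
top -40 12 mean [  9.9   0.8 -37.6] min [ -3. -15. -39.] max [ 27.  12. -35.]
top -24 5 mean [ -1.3  -4.1 -19.3] min [-14. -10. -22.] max [ 13.   3. -17.]
top -16 7 mean [-16.8  -4.8 -11. ] min [-25. -10. -14.] max [-2.  7. -9.]
scene -80 79 mean [  7.5  -6.1 -76.3] min [-11. -35. -80.] max [ 16.  25. -72.]
scene -72 55 mean [  6.6  -3.8 -67.8] min [ -5. -20. -72.] max [ 16.  18. -64.]
scene -64 56 mean [  6.7  -3.6 -60. ] min [ -4. -19. -64.] max [ 13.  18. -56.]
scene -56 59 mean [  5.9  -3.2 -52.1] min [ -7. -19. -56.] max [ 13.  18. -48.]
scene -48 52 mean [  5.9  -4.7 -44.3] min [ -6. -20. -48.] max [ 15.  16. -40.]
scene -40 28 mean [  3.9  -7.3 -37.1] min [ -9. -17. -40.] max [ 11.   6. -33.]
```

The gripper's real fingertips are about 34 mm short of the reported TCP along the tool axis, with no sideways offset. I'll reopen, advance further along the axis and grip again.

Call:
move_arm([
  {"offset": [0,0,0],"rot": [0,0,0]},
  {"offset": [0,0,0],"rot": [0,0,0]},
  {"offset": [0,0,0],"rot": [0,0,0]},
  {"offset": [-0.5,11,-5],"rot": [0,0,0]},
  {"offset": [0,11,-5],"rot": [0,0,0]},
  {"offset": [0,11,-5],"rot": [0,0,0]},
  {"offset": [0,0,0],"rot": [0,0,0]},
], claw=60)

```text
time_s: 6.62
tcp_pos: [548.2, 356.8, 47.0]
orientation: [0.596, 0.597, 0.379, -0.381]
force: [-0.3, -0.3, -0.9]
finger_gap: 0.703
gripper_force: 0.0
```

Call:
move_arm([
  {"offset": [0,0,0],"rot": [0,0,0]},
  {"offset": [0,0,0],"rot": [0,0,0]},
  {"offset": [0,0,0],"rot": [0,0,0]},
  {"offset": [0,0,0],"rot": [0,0,0]},
  {"offset": [0,0,0],"rot": [0,0,0]},
  {"offset": [0,0,0],"rot": [0,0,0]},
], claw=10)

```text
time_s: 7.38
tcp_pos: [549.2, 355.5, 47.4]
orientation: [0.596, 0.596, 0.38, -0.38]
force: [0.1, -1.8, 3.8]
finger_gap: 0.23
gripper_force: 58.6
```

```bash
python3 st.py; python3 bar.py
```

```text
7.38 [ 0.44  1.01 -0.75  1.9  -1.01  0.62  0.9 ] [549.2 355.5  47.4] [ 0.1 -1.8  3.8] 0.23047374327154913 58.57939839363098
[[-0.     1.     0.   ]
 [ 0.423 -0.     0.906]
 [ 0.906  0.    -0.423]]
top red z 45 8 [549.8 302.1  52.8] [545. 301.  46.] [557. 304.  59.]
top red z 60 8 [549.8 302.6  69.7] [543. 301.  64.] [557. 305.  75.]
top red z 75 16 [547.2 304.6  82.8] [539. 301.  76.] [558. 313.  89.]
top red z 105 53 [549.2 311.6 111.5] [539. 303. 106.] [559. 321. 116.]
top grey tip 446 [545.9 320.   74.9] [571.6 326.   80.3]
scene red z 30 34 [542.8 319.2  37.3] [538. 310.  31.] [552. 325.  45.]
scene red z 45 11 [543.6 322.6  51.8] [532. 320.  46.] [550. 325.  58.]
scene red z 60 11 [547.8 323.1  69.5] [543. 321.  63.] [556. 325.  74.]
scene red z 75 34 [547.9 313.2  83.8] [538. 285.  76.] [571. 324.  89.]
scene red z 90 22 [546.  313.9  94.2] [538. 288.  90.] [567. 325. 105.]
scene red z 105 54 [547.1 313.6 109.5] [538. 303. 106.] [557. 322. 113.]
scene grey tip 688 [544.7 324.8  73.5] [566.6 328.5  93.4]
```

Call:
move_arm([
  {"offset": [0,0,15],"rot": [0,0,0]},
  {"offset": [0,0,25],"rot": [0,0,0]},
  {"offset": [0,0,30],"rot": [0,0,0]},
  {"offset": [0,0,30],"rot": [0,0,0]},
  {"offset": [-3,-38,0],"rot": [-0.157,0,0]},
  {"offset": [-3,-38,0],"rot": [-0.157,0,0]},
  {"offset": [-3,-38,0],"rot": [-0.157,0,0]},
  {"offset": [-3,-38,0],"rot": [-0.157,0,0]},
])

```text
time_s: 8.48
tcp_pos: [536.9, 202.1, 148.9]
orientation: [0.685, 0.685, 0.176, -0.174]
force: [-0.9, 0.3, -1.4]
finger_gap: 0.236
gripper_force: 58.6
```

Call:
move_arm([
  {"offset": [-3,-38,0],"rot": [-0.157,0,0]},
  {"offset": [-3,-38,0],"rot": [-0.157,0,0]},
  {"offset": [-3,-38,0],"rot": [-0.157,0,0]},
  {"offset": [-3,-38,0],"rot": [-0.157,0,0]},
  {"offset": [-3,-38,0],"rot": [-0.157,0,0]},
  {"offset": [-2,-38,0],"rot": [-0.158,0,0]},
  {"offset": [0,0,0],"rot": [0,0,0.058]},
  {"offset": [0,0,0],"rot": [0,0,0]},
])

```text
time_s: 9.48
tcp_pos: [519.7, -23.3, 147.6]
orientation: [0.67, 0.711, -0.147, 0.157]
force: [-0.1, 0.1, -0.8]
finger_gap: 0.242
gripper_force: 58.7
```

```bash
python3 st.py; cat > bar2.py <<'E'
from h import *
for n in("top","scene"):
    i,W,_,_=grab(n); I=i.astype(int)
    m=(abs(W[...,0]-520)<60)&(abs(W[...,1]+8)<120)&(W[...,2]>35)&(I[...,0]>1.8*I[...,1])&(I[...,0]>1.8*I[...,2])
    p=W[m]; c=p.mean(0); d=np.linalg.svd(p-c)[2][0]; d*=np.sign(d[1]); t=(p-c)@d
    print(n,len(p),"c",c.round(1),"dir",d.round(3),"ends",(c+d*t.min()).round(1),(c+d*t.max()).round(1),"zmax",np.percentile(p[:,2],95).round(1))
    cv2.imwrite(f"pics/b_{n}.png",i[...,::-1])
E
python3 bar2.py
```

```text
9.47 [-0.22  0.34 -0.08  1.94  0.53  1.04 -0.55] [519.7 -23.3 147.6] [-0.1  0.1 -0.8] 0.24198307381136497 58.659308552742004
[[-0.054  0.998  0.026]
 [ 0.906  0.06  -0.419]
 [-0.42   0.001 -0.908]]
top 238 c [520.1 -24.6 201.4] dir [-0.034  0.972  0.231] ends [521.3 -59.  193.2] [517.9  35.8 215.7] zmax 204.6
scene 110 c [511.6  21.4 209. ] dir [-0.373  0.428  0.823] ends [527.4   3.3 174.3] [469.7  69.6 301.6] zmax 262.6
```

```bash
python3 - <<'E'
import cv2,numpy as np
a=cv2.imread("pics/b_top.png")[150:280,270:400];b=cv2.imread("pics/b_scene.png")[110:260,290:440]
cv2.imwrite("pics/v1.png",np.hstack([cv2.resize(x,(390,390),interpolation=cv2.INTER_CUBIC) for x in(a,b)]))
E
```

```text
(no output)
```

View pics/v1.png

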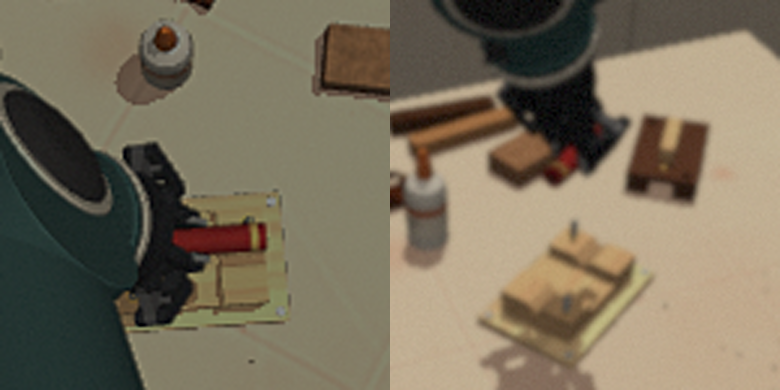

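```bash
cat > bar3.py <<'E'
from h import *
import sys
zlo=float(sys.argv[1])
i,W,_,_=grab("top"); I=i.astype(int)
m=(abs(W[...,0]-520)<30)&(W[...,1]<-18)&(W[...,1]>-90)&(W[...,2]>zlo)&(I[...,0]>1.4*I[...,2])
p=W[m]
for lo in range(-80,-18,6):
    q=p[(p[:,1]>=lo)&(p[:,1]<lo+6)]
    if len(q)>4: print(lo,len(q),"x",q[:,0].min().round(1),q[:,0].max().round(1),"ztop",np.percentile(q[:,2],90).round(1))
print("ymin",p[:,1].min())
i,W,_,_=grab("scene"); I=i.astype(int)
m=(abs(W[...,0]-520)<40)&(W[...,1]>-10)&(W[...,1]<90)&(W[...,2]>zlo)&(W[...,2]<zlo+60)&(I[...,0]>1.8*I[...,1])&(I[...,0]>1.8*I[...,2]); p=W[m]
print("scene y+ end",len(p),p.mean(0).round(1),p.min(0).round(1),p.max(0).round(1))
E
python3 bar3.py 150
```

```text
-62 19 x 512.1 532.2 ztop 204.1
-56 29 x 512.2 532.2 ztop 203.2
-50 29 x 511.8 532.6 ztop 202.9
-44 22 x 511.7 532.8 ztop 203.2
-38 28 x 511.8 532.4 ztop 202.9
-32 26 x 511.9 530.3 ztop 202.5
-26 20 x 510.4 530.1 ztop 203.2
-20 12 x 505.9 530.2 ztop 204.6
ymin -62.48352282666029
scene y+ end 87 [517.   21.7 198.3] [506.9  -7.7 188.7] [530.   41.2 205.9]
```

Call:
move_arm([
  {"offset": [0,0,-26],"rot": [0,0,0]},
  {"offset": [0,0,-26],"rot": [0,0,0]},
  {"offset": [0,0,-26],"rot": [0,0,0]},
  {"offset": [0,0,-26],"rot": [0,0,0]},
  {"offset": [0,0,-20],"rot": [0,0,0]},
  {"offset": [0,0,-12],"rot": [0,0,0]},
  {"offset": [0,0,-4],"rot": [0,0,0]},
  {"offset": [0,0,0],"rot": [0,0,0]},
])

```text
time_s: 10.68
tcp_pos: [520.2, -24.4, 7.5]
orientation: [0.67, 0.71, -0.149, 0.158]
force: [-0.0, 0.4, -1.1]
finger_gap: 0.233
gripper_force: 58.7
```

Call:
move_arm([
  {"offset": [0,0,-1.5],"rot": [0,0,0]},
  {"offset": [0,0,-1.5],"rot": [0,0,0]},
  {"offset": [0,0,0],"rot": [0,0,0]},
])

```text
time_s: 11.05
tcp_pos: [520.0, -24.4, 4.4]
orientation: [0.67, 0.71, -0.149, 0.158]
force: [-0.2, 0.0, -0.3]
finger_gap: 0.236
gripper_force: 58.7
```

```bash
python3 st.py;python3 bar3.py 41
```

```text
11.05 [-0.26  0.58 -0.03  2.    0.65  0.79 -0.75] [520.  -24.4   4.4] [-0.2  0.  -0.3] 0.236069860615291 58.69529128074646
[[-0.052  0.998  0.025]
 [ 0.904  0.058 -0.423]
 [-0.423  0.    -0.906]]
-74 24 x 490.2 549.6 ztop 44.0
-68 23 x 490.1 547.8 ztop 55.4
-62 29 x 492.9 547.6 ztop 58.8
-56 39 x 490.2 549.8 ztop 58.6
-50 43 x 490.4 547.6 ztop 59.5
-44 30 x 493.2 545.3 ztop 59.7
-38 26 x 490.5 548.0 ztop 59.0
-32 24 x 510.6 531.3 ztop 58.7
-26 20 x 510.8 531.4 ztop 60.7
-20 9 x 510.9 531.7 ztop 60.1
ymin -73.59539366116977
scene y+ end 82 [512.1  24.6  60.6] [495.2   2.1  43.6] [530.2  40.8  99.8]
```

Top at ~59 mm (57 plus bias). I'll ease down another 2 mm or so until there is contact.

Call:
move_arm([
  {"offset": [0,0,-1],"rot": [0,0,0]},
  {"offset": [0,0,-1],"rot": [0,0,0]},
  {"offset": [0,0,0],"rot": [0,0,0]},
])

```text
time_s: 11.52
tcp_pos: [520.1, -24.6, 3.6]
orientation: [0.67, 0.71, -0.149, 0.158]
force: [-10.7, 4.3, 30.4]
finger_gap: 0.236
gripper_force: 62.1
```

Call:
move_arm([
  {"offset": [0,0,-0.7],"rot": [0,0,0]},
  {"offset": [0,0,0],"rot": [0,0,0]},
])

```text
time_s: 11.78
tcp_pos: [520.2, -24.6, 3.5]
orientation: [0.67, 0.71, -0.149, 0.158]
force: [-15.5, 5.9, 42.9]
finger_gap: 0.233
gripper_force: 63.6
```

Call:
move_arm([
  {"offset": [-0.8,0,2],"rot": [0,0,0]},
  {"offset": [0,0,0],"rot": [0,0,0]},
])

```text
time_s: 12.02
tcp_pos: [519.5, -24.4, 3.8]
orientation: [0.67, 0.71, -0.149, 0.158]
force: [0.8, 1.1, 4.0]
finger_gap: 0.238
gripper_force: 59.0
```

Call:
move_arm([
  {"offset": [0,0,0],"rot": [0,0,0]},
  {"offset": [0,0,0],"rot": [0,0,0]},
  {"offset": [0,0,0],"rot": [0,0,0]},
  {"offset": [0,0,0],"rot": [0,0,0]},
], claw=42)

```text
time_s: 12.52
tcp_pos: [519.1, -24.5, 3.5]
orientation: [0.67, 0.71, -0.149, 0.158]
force: [-0.1, -0.5, 0.2]
finger_gap: 0.488
gripper_force: 0.0
```

Call:
move_arm([
  {"offset": [0,5,10],"rot": [0,0,0]},
  {"offset": [0,9,20],"rot": [0,0,0]},
  {"offset": [0,12,26],"rot": [0,0,0]},
  {"offset": [0,12,26],"rot": [0,0,0]},
  {"offset": [0,0,40],"rot": [0.15,0,0]},
  {"offset": [0,-20,30],"rot": [0.15,0,0]},
  {"offset": [10,-45,20],"rot": [0.14,0,0]},
  {"offset": [10,-45,0],"rot": [0,0,0]},
])

```text
time_s: 13.52
tcp_pos: [539.0, -96.1, 176.5]
orientation: [0.69, 0.724, 0.007, 0.012]
force: [0.3, 0.6, -0.3]
finger_gap: 0.493
gripper_force: 0.0
```

```bash
python3 st.py;python3 bar3.py 41
```

```text
13.53 [ 0.22  0.29 -0.13  1.85  0.05  0.98  0.13] [539.  -96.1 176.5] [ 0.3  0.6 -0.3] 0.49321628424544683 0.0
[[-0.049  0.998  0.027]
 [ 0.999  0.049 -0.007]
 [-0.008  0.026 -1.   ]]
-74 20 x 492.8 545.0 ztop 43.6
-68 24 x 490.1 549.8 ztop 50.6
-62 30 x 490.2 547.5 ztop 58.2
-56 31 x 490.4 549.7 ztop 59.2
-50 44 x 492.9 548.0 ztop 57.6
-44 30 x 490.6 547.9 ztop 58.8
-38 31 x 490.4 548.1 ztop 59.0
-32 28 x 509.9 532.0 ztop 59.9
-26 18 x 510.5 531.8 ztop 60.4
-20 8 x 510.9 528.3 ztop 58.2
ymin -75.79292639652307
scene y+ end 86 [514.1  15.6  54. ] [506.8  -8.9  43.5] [527.4  41.6  60. ]
```

Call:
move_arm([
  {"offset": [7,-47,0],"rot": [0.007,0.027,0.09]},
  {"offset": [7,-47,0],"rot": [0,0,0.09]},
  {"offset": [7,-47,0],"rot": [0,0,0.09]},
  {"offset": [6,-47,0],"rot": [0,0,0.09]},
  {"offset": [0,0,-30],"rot": [0,0,0]},
  {"offset": [0,0,-30],"rot": [0,0,0]},
  {"offset": [0,0,-26],"rot": [0,0,0]},
  {"offset": [0,0,0],"rot": [0,0,0]},
], claw=55)

```text
time_s: 14.62
tcp_pos: [564.5, -279.3, 86.5]
orientation: [0.547, 0.837, -0.002, -0.003]
force: [0.1, -0.0, 0.9]
finger_gap: 0.645
gripper_force: 0.0
```

```bash
python3 st.py; python3 - <<'E'
from h import *
a=grab("top")[0][150:280,380:510];b=grab("scene")[0][110:230,320:440]
cv2.imwrite("pics/v2.png",np.hstack([cv2.resize(x,(390,390),interpolation=cv2.INTER_CUBIC) for x in(a,b)])[...,::-1])
E
```

```text
14.62 [ 0.49  0.55 -0.11  1.68  0.07  0.92  0.77] [ 564.5 -279.3   86.5] [ 0.1 -0.   0.9] 0.6445301816918182 0.0
[[-0.402  0.916 -0.007]
 [ 0.916  0.402  0.   ]
 [ 0.003 -0.006 -1.   ]]
```

View pics/v2.png

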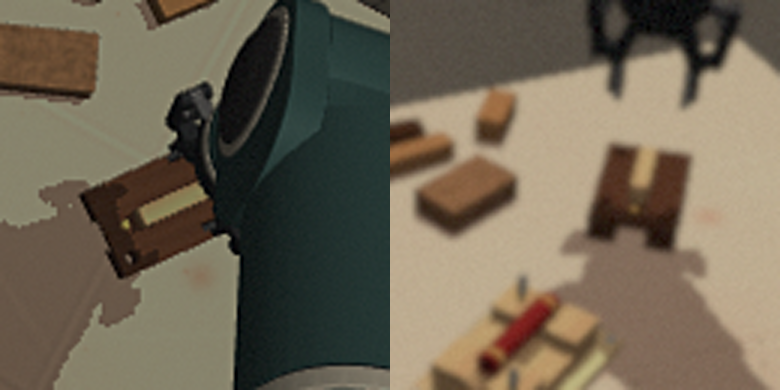

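The barrel lies in the groove in the right-hand picture, and the gripper hovers over the cap's rib. I'll check the finger height before going down.

```bash
python3 - <<'E'
from h import *
from scipy.spatial.transform import Rotation as R
i,W,_,_=grab("scene"); I=i.astype(int); s=arm.state()
L=(W-np.array(s["tcp_pos"]))@R.from_quat(s["orientation"]).as_matrix()
g=(I.max(-1)<80)&(I.max(-1)-I.min(-1)<25)&(abs(L[...,0])<40)&(abs(L[...,1])<65)&(L[...,2]<0)&(W[...,2]>60)
for sg in(-1,1):
    p=L[g&(L[...,1]*sg>0)]; q=p[p[:,2]>np.sort(p[:,2])[-25]]; print(sg,len(p),"tip z",p[:,2].max().round(1),q.mean(0).round(1),q.min(0).round(1),q.max(0).round(1))
E
```

```text
-1 1067 tip z -50.2 [  9.4 -35.2 -65.6] [  3.3 -40.5 -81.3] [ 15.  -31.5 -50.2]
1 1070 tip z -50.5 [  9.4  33.  -63.4] [ -6.3  28.1 -75. ] [ 16.1  37.7 -50.5]
```

Call:
move_arm([
  {"offset": [1.5,-4.9,-20],"rot": [0,0,0]},
  {"offset": [0,0,-24],"rot": [0,0,0]},
  {"offset": [0,0,-22],"rot": [0,0,0]},
  {"offset": [0,0,-14],"rot": [0,0,0]},
  {"offset": [0,0,-6],"rot": [0,0,0]},
  {"offset": [0,0,0],"rot": [0,0,0]},
])

```text
time_s: 15.52
tcp_pos: [566.8, -285.7, 1.7]
orientation: [0.547, 0.837, -0.002, -0.002]
force: [0.5, -0.5, 1.0]
finger_gap: 0.643
gripper_force: 0.0
```

Call:
move_arm([
  {"offset": [0,0,0],"rot": [0,0,0]},
  {"offset": [0,0,0],"rot": [0,0,0]},
  {"offset": [0,0,0],"rot": [0,0,0]},
  {"offset": [0,0,0],"rot": [0,0,0]},
  {"offset": [0,0,0],"rot": [0,0,0]},
  {"offset": [0,0,0],"rot": [0,0,0]},
], claw=5)

```text
time_s: 16.27
tcp_pos: [567.1, -285.8, 2.4]
orientation: [0.547, 0.837, -0.002, -0.001]
force: [-0.9, 1.2, 6.0]
finger_gap: 0.192
gripper_force: 59.9
```

```bash
python3 st.py
```

```text
16.27 [ 0.49  0.67 -0.09  1.71  0.09  0.77  0.76] [ 567.1 -285.8    2.4] [-0.9  1.2  6. ] 0.19168699078609747 59.88522112369537
[[-0.401  0.916 -0.003]
 [ 0.916  0.401 -0.002]
 [-0.    -0.004 -1.   ]]
```

Call:
move_arm([
  {"offset": [0,0,20],"rot": [0,0,0]},
  {"offset": [0,0,40],"rot": [0,0,0]},
  {"offset": [0,0,40],"rot": [0,0,0]},
  {"offset": [0,0,0],"rot": [0,0,0]},
  {"offset": [-7.8,46,0],"rot": [0,0,-0.0595]},
  {"offset": [-7.8,46,0],"rot": [0,0,-0.0595]},
  {"offset": [-7.8,46,0],"rot": [0,0,-0.0595]},
  {"offset": [-7.8,46,0],"rot": [0,0,-0.0595]},
])

```text
time_s: 17.27
tcp_pos: [534.8, -100.1, 101.7]
orientation: [0.644, 0.765, -0.002, -0.002]
force: [0.8, 0.1, -2.5]
finger_gap: 0.191
gripper_force: 59.0
```

Call:
move_arm([
  {"offset": [-7.8,46,0],"rot": [0,0,-0.0595]},
  {"offset": [-7.8,46,0],"rot": [0,0,-0.0595]},
  {"offset": [0,0,0],"rot": [0,0,0]},
  {"offset": [0,0,0],"rot": [0,0,0]},
])

```text
time_s: 17.77
tcp_pos: [519.8, -10.0, 101.7]
orientation: [0.687, 0.727, -0.002, -0.002]
force: [0.3, -0.5, -2.0]
finger_gap: 0.19
gripper_force: 59.0
```

```bash
python3 st.py; python3 - <<'E'
from h import *
A,W,_,_=grab("top");B,Ws,_,_=grab("scene"); np.savez("hov.npz",A=A,W=W,B=B,Ws=Ws)
a=A[180:290,270:400];b=B[120:260,300:440]
cv2.imwrite("pics/v3.png",np.hstack([cv2.resize(x,(395,395),interpolation=cv2.INTER_CUBIC) for x in(a,b)])[...,::-1])
E
```

```text
17.77 [ 0.05  0.36 -0.11  1.95  0.05  0.84 -0.03] [519.8 -10.  101.7] [ 0.3 -0.5 -2. ] 0.19045741883623332 59.036040902137756
[[-0.056  0.998 -0.005]
 [ 0.998  0.056 -0.   ]
 [ 0.    -0.005 -1.   ]]
```

View pics/v3.png

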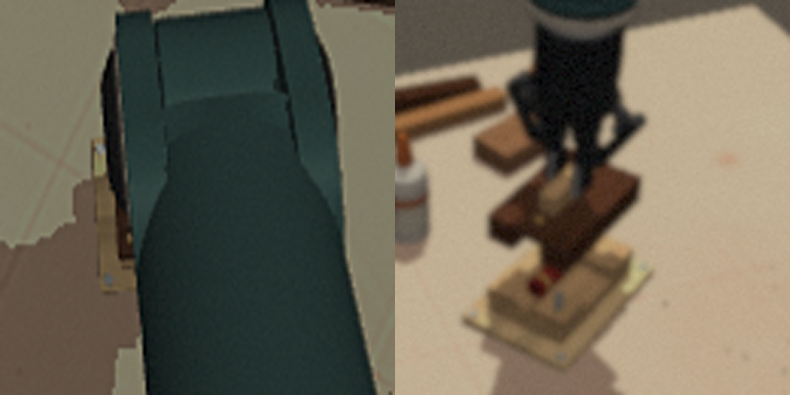

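```bash
cat > ext.py <<'E'
from h import *
def ext(i,W,c,yaw,lo,hi,col):
    I=i.astype(int); a=np.radians(yaw); Rz=np.array([[np.cos(a),-np.sin(a)],[np.sin(a),np.cos(a)]])
    m=(W[...,2]>lo)&(W[...,2]<hi)&(np.hypot(W[...,0]-c[0],W[...,1]-c[1])<90)
    if col: m&=(I[...,0]>1.25*I[...,2])
    L=(W[m][:,:2]-np.array(c))@Rz
    r=[]
    for ax in(0,1):
        o=L[:,1-ax]; b=np.arange(-60,61,4); mx=[];mn=[]
        for k in b:
            q=L[(o>=k)&(o<k+4),ax]
            if len(q)>4: mx.append(q.max());mn.append(q.min())
        r+=[np.percentile(mn,[25,50,75]).round(1).tolist(),np.percentile(mx,[25,50,75]).round(1).tolist()]
    return len(L),np.median(W[m][:,2]).round(1),r
if __name__=="__main__":
    S=np.load("scene0.npz");H=np.load("hov.npz")
    print("cap0 ",ext(S["i"],S["W"],(566,-284.2),23.4,20,36,1))
    print("jig0 ",ext(S["i"],S["W"],(519.2,-8.3),3.2,34,44,0))
    print("cap h",ext(H["B"],H["Ws"],(519.8,-10),3.2,119,137,1))
    print("cap h",ext(H["B"],H["Ws"],(519.8,-10),3.2,124,132,1))
E
python3 ext.py
```

```text
cap0  (593, np.float64(28.1), [[-41.0, -39.6, -36.7], [35.9, 39.3, 40.5], [-63.9, -61.0, -58.4], [66.0, 67.7, 68.6]])
jig0  (623, np.float64(39.6), [[-42.3, -42.1, -41.0], [39.4, 40.6, 41.5], [-64.7, -63.4, -58.2], [65.7, 66.2, 66.6]])
cap h (859, np.float64(127.1), [[-42.1, -41.8, -41.4], [34.3, 40.4, 42.1], [-61.3, -58.9, -9.4], [67.3, 67.5, 68.0]])
cap h (750, np.float64(127.2), [[-41.9, -41.5, -41.0], [34.3, 40.4, 42.1], [-61.3, -58.9, -9.4], [66.4, 67.3, 67.9]])
```

Call:
move_arm([
  {"offset": [-1,0.4,-12],"rot": [0,0,0]},
  {"offset": [0,0,-12],"rot": [0,0,0]},
  {"offset": [0,0,-7],"rot": [0,0,0]},
  {"offset": [0,0,0],"rot": [0,0,0]},
])

```text
time_s: 18.38
tcp_pos: [518.5, -9.2, 69.8]
orientation: [0.687, 0.726, -0.002, -0.002]
force: [-0.4, 0.4, -1.0]
finger_gap: 0.195
gripper_force: 59.0
```

```bash
python3 st.py; python3 - <<'E'
from h import *
B,Ws,_,_=grab("scene"); np.savez("hov2.npz",B=B,Ws=Ws)
from ext import ext
print(ext(B,Ws,(518.8,-9.6),3.2,92,106,1))
cv2.imwrite("pics/v4.png",cv2.resize(B[140:260,310:430],(600,600),interpolation=cv2.INTER_CUBIC)[...,::-1])
E
```

```text
18.38 [ 0.05  0.4  -0.11  1.98  0.06  0.77 -0.04] [518.5  -9.2  69.8] [-0.4  0.4 -1. ] 0.1950544800400378 58.97781729698181
[[-0.055  0.998 -0.006]
 [ 0.998  0.055  0.   ]
 [ 0.001 -0.006 -1.   ]]
(764, np.float64(95.4), [[-41.9, -41.7, -41.3], [33.0, 39.6, 41.7], [-60.4, -55.4, 14.1], [67.6, 68.4, 68.8]])
```

View pics/v4.png

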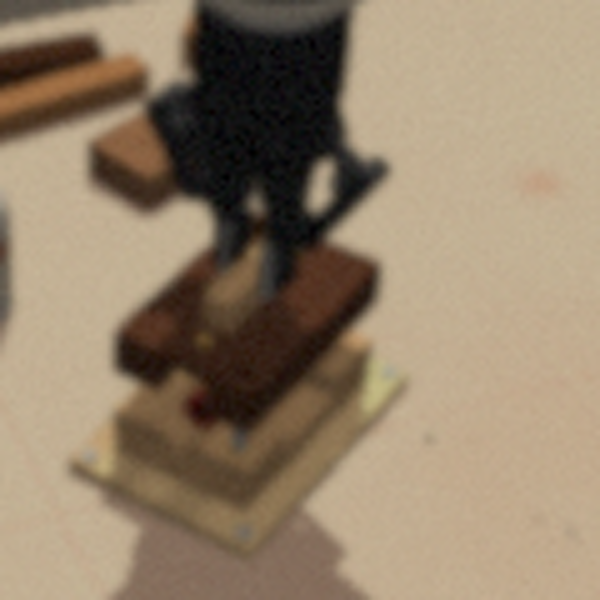

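The cap is square over the jig, with the dowel at (240,437) just below its near edge. I'll probe down slowly and watch the force.

Call:
move_arm([
  {"offset": [0,0,-2],"rot": [0,0,0]},
  {"offset": [0,0,-1.5],"rot": [0,0,0]},
  {"offset": [0,0,-1],"rot": [0,0,0]},
  {"offset": [0,0,0],"rot": [0,0,0]},
])

```text
time_s: 18.92
tcp_pos: [518.9, -9.2, 66.1]
orientation: [0.687, 0.726, -0.002, -0.002]
force: [-0.0, -0.5, -2.2]
finger_gap: 0.19
gripper_force: 59.0
```

Call:
move_arm([
  {"offset": [0,0,-1],"rot": [0,0,0]},
  {"offset": [0,0,-0.5],"rot": [0,0,0]},
  {"offset": [0,0,0],"rot": [0,0,0]},
])

```text
time_s: 19.3
tcp_pos: [518.9, -9.2, 64.6]
orientation: [0.687, 0.726, -0.002, -0.002]
force: [-0.2, 0.6, -2.9]
finger_gap: 0.192
gripper_force: 59.0
```

```bash
python3 st.py; python3 -c "
from workcell import arm; print(arm.state()['ft_torque'])"
```

```text
19.3 [ 0.05  0.41 -0.11  1.98  0.06  0.76 -0.04] [518.9  -9.2  64.6] [-0.2  0.6 -2.9] 0.19198461161808222 58.97690176963806
[[-0.055  0.998 -0.005]
 [ 0.998  0.055  0.   ]
 [ 0.001 -0.005 -1.   ]]
[0.01098606 0.01181915 0.03771341]
```

Call:
move_arm([
  {"offset": [0,0,-1],"rot": [0,0,0]},
  {"offset": [0,0,-1],"rot": [0,0,0]},
  {"offset": [0,0,0],"rot": [0,0,0]},
])

```text
time_s: 19.68
tcp_pos: [518.8, -9.2, 62.5]
orientation: [0.687, 0.726, -0.002, -0.002]
force: [-0.9, 0.6, -2.3]
finger_gap: 0.19
gripper_force: 59.0
```

Call:
move_arm([
  {"offset": [0,0,-1],"rot": [0,0,0]},
  {"offset": [0,0,-1],"rot": [0,0,0]},
  {"offset": [0,0,0],"rot": [0,0,0]},
])

```text
time_s: 20.05
tcp_pos: [518.8, -9.2, 60.6]
orientation: [0.687, 0.726, -0.002, -0.002]
force: [0.0, -0.4, -2.2]
finger_gap: 0.192
gripper_force: 59.0
```

Call:
move_arm([
  {"offset": [0,0,-1],"rot": [0,0,0]},
  {"offset": [0,0,-1],"rot": [0,0,0]},
  {"offset": [0,0,0],"rot": [0,0,0]},
])

```text
time_s: 20.42
tcp_pos: [518.8, -9.2, 58.5]
orientation: [0.687, 0.726, -0.002, -0.002]
force: [-0.2, 0.7, -2.8]
finger_gap: 0.191
gripper_force: 59.0
```

It's on the dowels with no contact force. Continuing.

Call:
move_arm([
  {"offset": [0,0,-1.5],"rot": [0,0,0]},
  {"offset": [0,0,-1.5],"rot": [0,0,0]},
  {"offset": [0,0,-1.5],"rot": [0,0,0]},
  {"offset": [0,0,0],"rot": [0,0,0]},
])

```text
time_s: 20.92
tcp_pos: [518.8, -9.2, 54.0]
orientation: [0.687, 0.726, -0.002, -0.002]
force: [-0.4, -0.1, -2.3]
finger_gap: 0.191
gripper_force: 59.0
```

Call:
move_arm([
  {"offset": [0,0,-1.5],"rot": [0,0,0]},
  {"offset": [0,0,-1.5],"rot": [0,0,0]},
  {"offset": [0,0,-1.5],"rot": [0,0,0]},
  {"offset": [0,0,0],"rot": [0,0,0]},
])

```text
time_s: 21.42
tcp_pos: [518.8, -9.2, 49.5]
orientation: [0.687, 0.726, -0.002, -0.002]
force: [0.7, -0.5, -2.1]
finger_gap: 0.195
gripper_force: 59.0
```

Call:
move_arm([
  {"offset": [0,0,-1.5],"rot": [0,0,0]},
  {"offset": [0,0,-1.5],"rot": [0,0,0]},
  {"offset": [0,0,0],"rot": [0,0,0]},
])

```text
time_s: 21.8
tcp_pos: [518.8, -9.2, 46.5]
orientation: [0.687, 0.726, -0.002, -0.002]
force: [-0.7, 0.1, -2.3]
finger_gap: 0.197
gripper_force: 59.0
```

Call:
move_arm([
  {"offset": [0,0,-1.5],"rot": [0,0,0]},
  {"offset": [0,0,-1.5],"rot": [0,0,0]},
  {"offset": [0,0,0],"rot": [0,0,0]},
])

```text
time_s: 22.18
tcp_pos: [518.8, -9.2, 43.5]
orientation: [0.687, 0.726, -0.002, -0.002]
force: [-0.7, -0.7, -1.9]
finger_gap: 0.196
gripper_force: 59.0
```

Call:
move_arm([
  {"offset": [0,0,-0.7],"rot": [0,0,0]},
  {"offset": [0,0,0],"rot": [0,0,0]},
])

```text
time_s: 22.42
tcp_pos: [518.8, -9.2, 42.9]
orientation: [0.687, 0.726, -0.002, -0.002]
force: [-0.1, -0.7, -2.0]
finger_gap: 0.195
gripper_force: 59.0
```

Call:
move_arm([
  {"offset": [0,0,-0.7],"rot": [0,0,0]},
  {"offset": [0,0,0],"rot": [0,0,0]},
])

```text
time_s: 22.68
tcp_pos: [518.9, -9.2, 42.4]
orientation: [0.687, 0.726, -0.002, -0.002]
force: [-1.8, -0.1, 3.6]
finger_gap: 0.195
gripper_force: 59.6
```

Call:
move_arm([
  {"offset": [0,0,-0.6],"rot": [0,0,0]},
  {"offset": [0,0,-0.3],"rot": [0,0,0]},
  {"offset": [0,0,0],"rot": [0,0,0]},
  {"offset": [0,0,0],"rot": [0,0,0]},
])

```text
time_s: 23.18
tcp_pos: [518.9, -9.2, 42.3]
orientation: [0.687, 0.726, -0.001, -0.002]
force: [-10.3, 0.3, 24.1]
finger_gap: 0.192
gripper_force: 62.4
```

Call:
move_arm([
  {"offset": [0,0,0],"rot": [0,0,0]},
  {"offset": [0,0,0],"rot": [0,0,0]},
  {"offset": [0,0,0],"rot": [0,0,0]},
  {"offset": [0,0,0],"rot": [0,0,0]},
])

```text
time_s: 23.68
tcp_pos: [518.9, -9.2, 42.3]
orientation: [0.687, 0.726, -0.001, -0.002]
force: [-11.0, -0.2, 23.5]
finger_gap: 0.19
gripper_force: 62.4
```

```bash
python3 st.py; python3 - <<'E'
from h import *
B,W,_,_=grab("scene"); I=B.astype(int)
m=(W[...,2]>62)&(W[...,2]<74)&(abs(W[...,0]-519)<50)&(abs(W[...,1]+8)<70)&(I[...,0]>1.25*I[...,2])
p=W[m]; A=np.c_[p[:,:2]-[519,-8],np.ones(len(p))]; print(len(p),np.linalg.lstsq(A,p[:,2],rcond=None)[0].round(4))
cv2.imwrite("pics/v5.png",cv2.resize(B[140:260,310:430],(500,500),interpolation=cv2.INTER_CUBIC)[...,::-1])
E
```

```text
23.68 [ 0.05  0.45 -0.11  1.99  0.07  0.71 -0.05] [518.9  -9.2  42.3] [-11.   -0.2  23.5] 0.1900589868388462 62.376936078071594
[[-0.055  0.998 -0.004]
 [ 0.998  0.055  0.   ]
 [ 0.    -0.004 -1.   ]]
767 [ 3.60000e-03 -2.40000e-03  6.77697e+01]
```

View pics/v5.png

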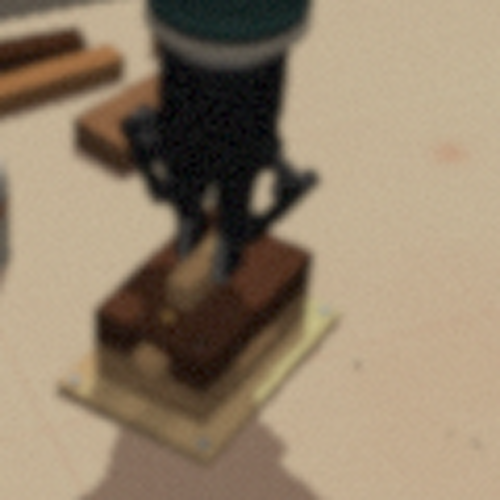

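The cap is flush: its top face is level at 67.8 mm, and the pair is pressed together with about 24 N. Handing in.

```bash
python3 -c "
from workcell import arm; print(arm.hand_in())"
```

```text
the job is handed in; nothing more can be done
None
```

I handed in the job at about 24 s: the red barrel lies in the groove, and the dark upper half sits flush on its dowels, still gripped and pressed down with about 24 N; I did not touch the glue bottle, wax tin or sanding block.

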